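# Turn the wet panel for its cross coat

### The job

The square plaster panel has just been sprayed and its top is still wet: pushing only on its bare edges, turn it a quarter turn clockwise (seen from above) against the fixed post. Then push it home flat into the corner of the two aluminium stops, pressing it firmly (a push of 10 to 15 N) for a moment against the end stop first and then against the side stop, and leave it there. Go gently: plaster edges chip when pressed or knocked with over 25 N; never touch the painted top, and leave the cans and the tape roll alone.

Things in the scene. Friction and masses are not known exactly. Their poses are not given: they have to be found in the camera images.
- panel: Loose square plaster panel, 110 x 110 x 24 mm high, 0.33 to 0.55 kg; origin at the centre of its underside, z up. Wet blue top (98 x 98 mm field, 2 mm proud, 6 mm in from the edges): not to be touched. An orange stripe runs along its +x edge. +x starts within 0.25 rad of the board's +x and ends along the board's -y. Too wide to grasp; sliding it takes 1.5 to 5 N, more along a stop.
- board: Fixed plywood spray board, 300 mm (its x) by 480 mm (its y), 12 mm thick, on the table; origin at the centre of its underside, so its upper face is at 12 mm. Its +x points away from the robot, +y to the left (turned by up to 0.25 rad). The panel starts on its right (-y) half and ends on its left (+y) half.
- post: Fixed post, black rubber sleeve and red cap, 24 mm in diameter, 40 mm high, standing on the board; origin at the centre of its foot. It stands on the far side of the panel's way: the panel, pushed along the board's +y, meets it with its left (+y) face about 10 to 26 mm from that face's far (+x) end, and can be turned clockwise about it.
- end_stop: Fixed aluminium bar with a thin rubber facing (gives under 0.5 mm at 10 N) lying along the board's x, 120 mm long, 16 mm wide, 16 mm high above the board; origin at the centre of its underside. Its face towards the board's -y (8 mm from its origin) is the stop at the end of the panel's way.
- side_stop: Fixed aluminium bar with a thin rubber facing (gives under 0.5 mm at 10 N) lying along the board's y, 84 mm long, 16 mm wide, 16 mm high above the board; origin at the centre of its underside. Its face towards the board's -x (8 mm from its origin) is the stop on the far side.
- seat (a point): Where the centre of the panel's underside lies when it is home against both stops: on the board's upper face; axes like the board's.
- mark (a point): On the panel: the middle of the orange stripe's edge, 48 mm from the panel's origin along its +x, at underside height.
- seat_mark (a point): Where point mark lies when the panel is turned and home: 48 mm from point seat towards the board's -y.
- can_red: Bystander: standing small spray can with a red label, 48 mm in diameter, 100 mm high; origin at the centre of its foot.
- can_grey: Bystander: standing small spray can with a grey label, 48 mm in diameter, 100 mm high; origin at the centre of its foot.
- tape: Bystander: roll of blue masking tape lying flat on the board beyond the post, 70 mm across, 24 mm high; origin at the centre of its underside.

How it is judged (in metres and radians):
On the way, in this order (a step that is already met when the one before it is completed fails the run):
1. the panel bears on the post while it is part way round (contact force between panel and post above 0.5 N and angle between the x axis of panel and the x axis of board, either way round between 0.45 and 1.2 rad).
2. turned a quarter clockwise, the panel is pressed against the end stop with more than 3 N (contact force between panel and end_stop above 3 N and angle between the x axis of panel and the y axis of board, either way round below 0.12 rad and y of mark in the frame of board below 0.06 m), for 0.1 s.
3. still at the end stop (within 4 mm), it is pressed against the side stop with more than 3 N (contact force between panel and side_stop above 3 N and angle between the x axis of panel and the y axis of board, either way round below 0.06 rad and y of panel in the frame of seat above -0.004 m), for 0.1 s.
At the end, for the whole second after the job is handed in: The panel lies flat and at rest, turned a quarter clockwise, home against both stops: its centre within 3.5 mm of the seat, the orange edge towards the board's -y with its mark within 5 mm of its place, square to the board within 0.04 rad; released (horizontal distance between panel and seat below 0.0035 m and horizontal distance between mark and seat_mark below 0.005 m and angle between the x axis of panel and the y axis of board, either way round below 0.04 rad and angle between panel's own z axis and vertical below 0.03 rad and linear speed of panel below 0.01 m/s); the robot touches nothing.
It fails at once if the wet painted top is touched (contact force between the arm and panel_c1 above 0.3 N).
It fails at once if the panel is pushed with more than 25 N (contact force between the arm and panel above 25 N).
It fails at once if the panel bears on the post or a stop with more than 25 N (contact force between panel and end_stop above 25 N or contact force between panel and side_stop above 25 N or contact force between panel and post above 25 N).
It fails at once if the panel is tipped or lifted off the board (angle between panel's own z axis and vertical above 0.15 rad).
It fails at once if a can or the tape roll is moved by more than 10 mm (distance of any of can_red, can_grey, tape from where it was at the start of the episode above 0.01 m).
It also fails if it takes over 72 s, if anything falls off the work surface, if the arm or the gripper's body presses on something with over 40 N, if the wrist force passes 120 N, or if a joint passes its speed limit or range.

### The arm

A 6-joint arm with a two-finger parallel gripper is mounted at the origin on the work surface. World frame = base frame: x ahead of the robot, y to its left, z up, the work surface at z = 0. Lengths are in m, angles in degrees, forces in N, time in s.
With the tool pointing down it reaches from about 0.375 to 0.9 m from the base axis. Payload 3.1 kg.
Tool frame: the origin (TCP) lies at the very end of the fingers, on their centre line; the grasp point (between the pads) lies 19 mm behind it; z points along the fingers, y is the direction in which the jaws open and shut (so a half turn about z gives the same grasp; the last joint's range is limited). The gripper opens to 87 mm and grips with 3 to 60 N. Pads are 19 mm wide; open, the fingers measure 117 mm over their backs; the gripper's body (75 mm by 190 mm) begins 51 mm behind the grasp point.
Start: joints at [-77.321, 30.224, 82.088, -0, 67.689, -10.227], TCP at [0.243, -0.576, 0.223] pointing down, gripper open.
Joint ranges: [-176.69, 176.69], [-43.24, 126.21], [12.49, 139.97], [-82, 262], [0, 151.66], [-163.58, 163.58]. Speed limits (degrees/s): [159.86, 159.86, 180, 180, 180, 180].

### API

Orientations are given as a 3x3 rotation matrix whose columns are the frame's x, y, z axes.
In Python, from rig import readout, capture, camera_model, bot, spot_in, regions_of gives the robot as it stands.
- The arm moves only by the tool send_rows, never from a script. Its argument "moves" is a list that holds one entry, the list of rows, each a list of 7 numbers: the turn, a rotation vector about the tool's x, y, z in degrees, then the shift along the tool's x, y, z in cm, then the opening, from -1 (shut) to 1 (fully open). A call has exactly 5 rows; each row shifts and turns the commanded pose from where the row before left it, along the tool's axes as they then stand; what a row does not reach is not made up. A row lasts 1/10 s, in which the tool goes at most 50 mm and 8.59 degrees, less where a joint would pass 70% of its speed; a pose out of reach is approached as far as the arm can. A call with a gripper value outside its range is refused whole. The fingers move at their own pace and stop on an object; the grip force is fixed at half the most. Time passes only in rows, so rows that do not move let the fingers close, or fill a call up. It gives the time, the measured TCP pose, the force and the opening at its end, in the units of the state.
- readout.read_state(): the state, without advancing time (a new reading comes with each control period).
- capture(name): name is "scene" or "top" or "wrist"; returns the picture (400x640x3 uint8, blue, green, red); there is no depth.
- camera_model(name): a dict with "camera_matrix" (3x3 intrinsics, pixels), "pose" (4x4, takes a point from camera to world coordinates). Camera axes: x right, y up, looking along -z (the intrinsics and any distortion apply to the point x, -y, -z); pixel columns grow to the right and rows downward; lengths in m; the calibration is good to about 2 mm. The wrist camera is an equidistant fisheye: a pixel r from the principal point sees the ray r / f radians off the axis. A picture is of the moment at which its call begins: read the wrist's pose just before it. camera_model takes no time and is no camera call; for the wrist camera it gives the pose at the moment of the call.
- bot.hand_in(): hands the job in, once; it reports no verdict.
Trained networks look in the newest picture that a camera, given by its name, has taken for a name from the list of things; names that differ only in an ending like _2 or _b are one class to them, and where a whole thing is asked for, a point or a joint stands for the part that bears it (a point fixed in the world has none). Each returns a list of dicts, best first, with "p" (0 to 1); they miss things now and then, are a little off and sometimes report something else, mostly with a low value. They report only what shows in the picture. A call takes as long as a camera call.
- spot_in(camera, thing): "location" ([x, y, z] in m, in world coordinates, good to about 4 mm: the middle of the surface that is visible of it).
- regions_of(camera, thing): "mask" (400x640 bool, what is visible of it).
The state is a dict: "time_s": time; "joint_positions": joint angles; "qvel": joint speeds; "tau": joint torques, N m; "position": TCP position; "tcp_rot": TCP orientation; "force": force on the tool from outside, world axes, zero at the start; "moment": the same for the moment, N m; "opening": opening from 0.0 (shut) to 1.0 (fully open).
Only numpy, scipy, OpenCV 4.12 (cv2) and the standard library are available. Lean on these libraries where they do the work, as an engineer would, in place of code of your own. Each camera call takes 0.05 s, during which the arm holds its last target. There are 200 camera calls.

## Working session

There is one attempt and no reset: what is moved stays moved. The work goes in short steps, Python scripts to look and compute and a tool call to move; the robot and the scene stay as the last step left them, time stands still between calls to the robot, and variables do not carry over. Pictures are saved under pics/ and viewed, about 8 in all and at most 12, crops included, and the job is handed in when it is done.

Besides the shell and the picture viewer there is one more tool, called by a JSON object that holds its "op" and its "data". send_rows: Moves the arm, as the interface text tells. Its arguments: {"type":"object","properties":{"moves":{"type":"array","items":{"type":"array","items":{"type":"array","items":{"type":"number"}}}}},"required":["moves"]}

```bash
mkdir -p pics; ls; cat > h.py <<'E'
import numpy as np, cv2
from rig import readout, capture, camera_model, bot, spot_in, regions_of
E
python3 - <<'E'
from h import *
s=readout.read_state(); print(s['time_s'],s['position'],s['tcp_rot'],s['force'])
for c in ('scene','top'):
    im=capture(c); cv2.imwrite(f'pics/{c}0.png',im)
    m=camera_model(c); print(c,np.round(m['pose'],3).tolist(),m['camera_matrix'],[k for k in m])
for t in 'panel board post end_stop side_stop can_red can_grey tape'.split():
    r=spot_in('top',t); print(t,[(np.round(d['location'],4).tolist(),round(d['p'],2)) for d in r[:2]])
E
```

```text
pics
0.0 [ 0.24312062 -0.57499454  0.22156575] [[ 9.21158753e-01  3.89186772e-01 -4.55935799e-04]
 [ 3.89186841e-01 -9.21156470e-01  2.08804593e-03]
 [ 3.92651645e-04 -2.10086600e-03 -9.99997716e-01]] [ 0.58544004 -0.21443795  0.04806766]
scene [[0.067, -0.782, 0.619, 1.194], [0.998, 0.046, -0.05, 0.053], [0.011, 0.621, 0.783, 0.779], [0.0, 0.0, 0.0, 1.0]] [[504.55335525   0.         317.38800772]
 [  0.         504.55335525 200.46653435]
 [  0.           0.           1.        ]] ['camera_matrix', 'pose']
top [[0.024, 0.982, -0.187, 0.468], [-0.999, 0.031, 0.034, 0.108], [0.039, 0.186, 0.982, 0.715], [0.0, 0.0, 0.0, 1.0]] [[401.2613901    0.         309.17858083]
 [  0.         401.2613901  202.42230055]
 [  0.           0.           1.        ]] ['camera_matrix', 'pose']
panel [([0.5564, -0.1524, 0.0372], 0.7)]
board [([0.5493, -0.0142, 0.0136], 0.91)]
post [([0.5485, -0.0161, 0.0121], 0.71), ([0.6055, -0.0582, 0.0551], 0.64)]
end_stop [([0.5654, 0.0972, 0.0292], 0.56)]
side_stop [([0.624, 0.0389, 0.0281], 0.82), ([0.5682, 0.0937, 0.0335], 0.4)]
can_red [([0.5651, 0.2347, 0.099], 0.76), ([0.6255, 0.0393, 0.0283], 0.59)]
can_grey [([0.6605, 0.2353, 0.1015], 0.63)]
tape [([0.6805, -0.0425, 0.0369], 0.87)]
```

View pics/top0.png

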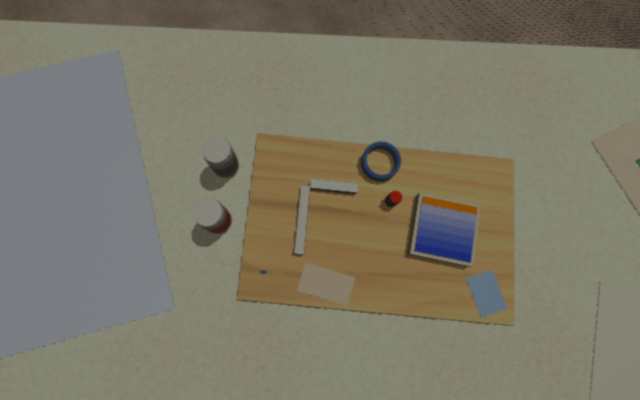

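```bash
cat >> h.py <<'E'
def unproj(cam,pts,z):
    m=camera_model(cam);K=m['camera_matrix'];T=m['pose'];out=[]
    for u,v in pts:
        d=np.array([(u-K[0,2])/K[0,0],-(v-K[1,2])/K[1,1],-1]);d=T[:3,:3]@d;o=T[:3,3]
        out.append((o+d*(z-o[2])/d[2])[:2])
    return np.array(out)
def rect(cam,thing,z,i=0,hsv=None):
    r=regions_of(cam,thing)
    if not r: return None
    m=r[i]['mask'].astype(np.uint8)
    c=max(cv2.findContours(m,0,1)[0],key=cv2.contourArea)[:,0,:].astype(float)
    w=(unproj(cam,c,z)*1000).astype(np.float32)
    return r[i]['p'],cv2.minAreaRect(w),cv2.boxPoints(cv2.minAreaRect(w))
E
python3 - <<'E'
from h import *
capture('top')
for t,z in (('panel',.037),('board',.012),('end_stop',.028),('side_stop',.028)):
    r=rect('top',t,z); print(t,r[0],np.round(r[1][0],1),np.round(r[1][1],1),r[1][2],r[2].round().tolist()) if r else print(t,None)
E
```

```text
panel 0.88 [ 558.1 -149. ] [117.6 113.4] 79.40119934082031 [[492.0, -196.0], [603.0, -217.0], [625.0, -102.0], [513.0, -81.0]]
board 0.96 [563.5 -45.9] [478.7 299.3] 86.00994110107422 [[398.0, -274.0], [696.0, -295.0], [729.0, 182.0], [431.0, 203.0]]
end_stop 0.89 [569.4  95.1] [ 20.3 121.6] 84.67426300048828 [[508.0, 91.0], [629.0, 79.0], [631.0, 100.0], [510.0, 111.0]]
side_stop 0.87 [628.6  40.6] [84.1 20.8] 85.43053436279297 [[615.0, -0.0], [636.0, -2.0], [642.0, 82.0], [622.0, 83.0]]
```

Top view: panel at about px (445,230) with its orange stripe on the far side. Post is at (395,198), tape at (381,161), end stop at (302,220), side stop at (333,187), and the cans at (221,157) and (213,217). I'll refine the panel and post by colour in board axes and work out the approach.

```bash
cat >> h.py <<'E'
YAW=np.radians(-4.3); B0=np.array([.5635,-.0459])
ex=np.array([np.cos(YAW),np.sin(YAW)]); ey=np.array([-np.sin(YAW),np.cos(YAW)])
def tob(w): d=(np.asarray(w)-B0)*1000; return np.stack([d@ex,d@ey],-1)
def panel(cam='top',im=None,save=None):
    "painted field -> (centre board mm, size, stripe direction in deg, board)"
    im=capture(cam) if im is None else im
    h=cv2.cvtColor(im,cv2.COLOR_BGR2HSV)
    r=regions_of(cam,'panel'); 
    pm=cv2.dilate(r[0]['mask'].astype(np.uint8),np.ones((5,5))) if r else np.ones(im.shape[:2],np.uint8)
    org=((h[...,0]>8)&(h[...,0]<22)&(h[...,1]>200)&(h[...,2]>120)&(pm>0)); blu=((h[...,0]>105)&(h[...,0]<130)&(h[...,1]>80)&(pm>0))
    m=(org|blu).astype(np.uint8); m=cv2.morphologyEx(m,cv2.MORPH_OPEN,np.ones((3,3)))
    c=max(cv2.findContours(m,0,1)[0],key=cv2.contourArea)[:,0,:].astype(float)
    R=cv2.minAreaRect(tob(unproj(cam,c,.038)).astype(np.float32))
    o=tob(unproj(cam,np.argwhere(org)[:,::-1],.038)).mean(0)-np.array(R[0])
    return np.round(R[0],1),np.round(R[1],1),round(R[2],1),round(float(np.degrees(np.arctan2(o[1],o[0]))),1)
def tcp():
    s=readout.read_state(); R=s['tcp_rot']; x=R[:2,0]
    return np.round(tob(s['position'][:2]),1),round(s['position'][2]*1000,1),round(float(np.degrees(np.arctan2(x[1],x[0]))-np.degrees(YAW)),1),np.round([s['force'][:2]@ex,s['force'][:2]@ey,s['force'][2]],1),s['time_s']
E
python3 - <<'E'
from h import *
im=capture('top'); print(panel(im=im)); print(tcp())
h=cv2.cvtColor(im,cv2.COLOR_BGR2HSV)
m=(((h[...,0]<6)|(h[...,0]>174))&(h[...,1]>150)&(h[...,2]>60)).astype(np.uint8)
n,l,st,ce=cv2.connectedComponentsWithStats(m)
for i in range(1,n):
    if st[i,4]>15: print(st[i],ce[i],tob(unproj('top',[ce[i]],.050)))
for t in ('end_stop','side_stop'):
    r=rect('top',t,.028); print(t,tob(r[2]/1000).round().tolist())
print(tob(unproj('top',[[257,135],[514,158],[513,321],[238,299]],.012)))
E
```

```text
(array([ -16.6, -104. ]), array([96.4, 56.8]), 84.1, -5.8)
(array([-279.6, -552.3]), np.float64(222.6), 27.2, array([-0.6,  0.8, -0.7]), 0.85)
[390 192  11  11 101] [395.07920792 196.84158416] [[ 46.312169   -11.98551562]]
end_stop [[-64.0, 133.0], [54.0, 134.0], [54.0, 150.0], [-64.0, 149.0]]Traceback (most recent call last):
  File "<stdin>", line 9, in <module>
TypeError: 'NoneType' object is not subscriptable
```

```bash
cat >> h.py <<'E'
def rows(path,start=None):
    "path: list of (bx,by,z,yawdeg) board mm; rows in tool axes from measured pose (shift in pre-turn axes)"
    p,z,yw,_,_=tcp(); cur=np.array([*p,z,yw]) if start is None else np.array(start,float); out=[]
    for t in path:
        t=np.array(t,float); d=t-cur; a=np.radians(cur[3]); tx=np.array([np.cos(a),np.sin(a)]); ty=np.array([np.sin(a),-np.cos(a)])
        out.append([0,0,round(-d[3],2),round(d[:2]@tx/10,2),round(d[:2]@ty/10,2),round(-d[2]/10,2)]); cur=t
    return out
def lerp(a,b,n): return [tuple(np.array(a)+(np.array(b)-np.array(a))*i/n) for i in range(1,n+1)]
E
sed -i 's/c=max(cv2.findContours(m,0,1)\[0\],key=cv2.contourArea)\[:,0,:\].astype(float)\n    R=/&/; s/>80)&(pm>0))/>45)\&(pm>0))/' h.py
python3 - <<'E'
from h import *
p,z,y,_,_=tcp()
for r in rows(lerp((*p,z,y),(-25,-193,120,84.2),10)): print(r)
im=capture('top');print(panel(im=im))
E
```

```text
[0, 0, np.float64(-5.7), np.float64(3.91), np.float64(-2.03), np.float64(1.03)]
[0, 0, np.float64(-5.7), np.float64(4.09), np.float64(-1.63), np.float64(1.03)]
[0, 0, np.float64(-5.7), np.float64(4.23), np.float64(-1.22), np.float64(1.03)]
[0, 0, np.float64(-5.7), np.float64(4.33), np.float64(-0.79), np.float64(1.03)]
[0, 0, np.float64(-5.7), np.float64(4.39), np.float64(-0.36), np.float64(1.03)]
[0, 0, np.float64(-5.7), np.float64(4.4), np.float64(0.08), np.float64(1.03)]
[0, 0, np.float64(-5.7), np.float64(4.37), np.float64(0.52), np.float64(1.03)]
[0, 0, np.float64(-5.7), np.float64(4.3), np.float64(0.95), np.float64(1.03)]
[0, 0, np.float64(-5.7), np.float64(4.19), np.float64(1.37), np.float64(1.03)]
[0, 0, np.float64(-5.7), np.float64(4.03), np.float64(1.78), np.float64(1.03)]
(array([  -5.1, -105.3]), array([97.7, 81.2]), 83.8, -5.8)
```

{"op": "send_rows", "data": {"moves": [[[0, 0, -5.7, 3.9, -2.0, 1.0, 0.15], [0, 0, -5.7, 4.1, -1.6, 1.0, 0.15], [0, 0, -5.7, 4.2, -1.2, 1.0, 0.15], [0, 0, -5.7, 4.3, -0.8, 1.0, 0.15], [0, 0, -5.7, 4.4, -0.4, 1.0, 0.15]]]}}

```text
time_s: 1.55
position: [0.3843, -0.4056, 0.1724]
tcp_rot: [[0.621, 0.784, 0.0], [0.784, -0.621, -0.001], [-0.0, 0.001, -1.0]]
force: [-0.2, -1.4, -0.4]
opening: 0.639
```

{"op": "send_rows", "data": {"moves": [[[0, 0, -5.7, 4.4, 0.1, 1.0, 0.15], [0, 0, -5.7, 4.4, 0.5, 1.0, 0.15], [0, 0, -5.7, 4.3, 1.0, 1.0, 0.15], [0, 0, -5.7, 4.2, 1.4, 1.0, 0.15], [0, 0, -5.7, 4.0, 1.8, 1.0, 0.15]]]}}

```text
time_s: 2.05
position: [0.5261, -0.2362, 0.1223]
tcp_rot: [[0.171, 0.985, 0.001], [0.985, -0.171, -0.0], [-0.0, 0.001, -1.0]]
force: [1.5, -0.8, 0.1]
opening: 0.578
```

```bash
python3 - <<'E'
from h import *
im=capture('top');cv2.imwrite('pics/t1.png',im[100:340,200:600].repeat(2,0).repeat(2,1));print(panel(im=im)); print(tcp())
print(rows([(-25,-193,60,84.2),(-25,-193,20,84.2)]))
E
```

```text
(array([  -5.4, -105.4]), array([97.9, 81.4]), 83.8, -5.4)
(array([ -22.5, -189. ]), np.float64(121.3), 84.6, array([-0.9, -0.5,  0.1]), 2.15)
[[0, 0, np.float64(0.4), np.float64(-0.42), np.float64(-0.21), np.float64(6.13)], [0, 0, np.float64(-0.0), np.float64(0.0), np.float64(0.0), np.float64(4.0)]]
```

View pics/t1.png

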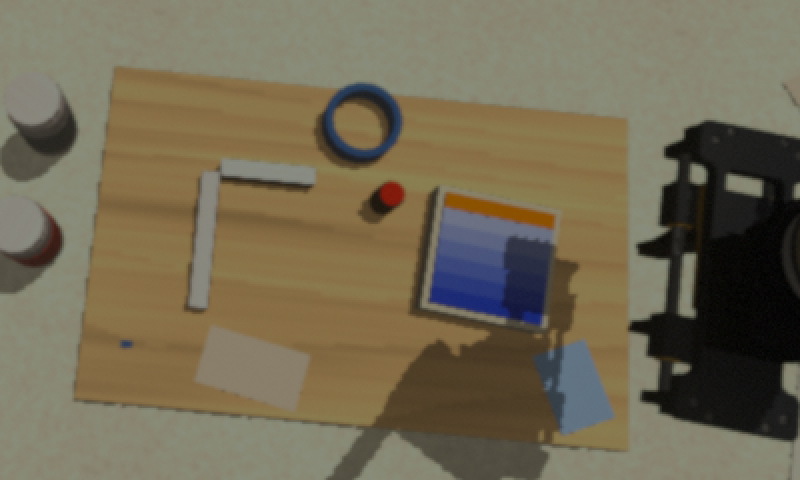

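The gripper is right of the panel, clear of it, with its two fingers at about (640,248) and (635,327). The panel at (490,258) hasn't moved. Descending.

{"op": "send_rows", "data": {"moves": [[[0, 0, 0.4, -0.4, -0.2, 4, 0.15], [0, 0, 0, 0, 0, 4, 0.15], [0, 0, 0, 0, 0, 2.0, 0.15], [0, 0, 0, 0, 0, 0, 0.15], [0, 0, 0, 0.5, 0, 0, 0.15]]]}}

```text
time_s: 2.65
position: [0.5233, -0.2374, 0.0228]
tcp_rot: [[0.184, 0.983, 0.001], [0.983, -0.184, -0.001], [-0.0, 0.001, -1.0]]
force: [0.2, 0.9, -0.2]
opening: 0.581
```

{"op": "send_rows", "data": {"moves": [[[0, 0, 0, 0.5, 0, 0, 0.15], [0, 0, 0, 0.5, 0, 0, 0.15], [0, 0, 0, 0.4, 0, 0, 0.15], [0, 0, 0, 0.4, 0, 0, 0.15], [0, 0, 0, 0.4, 0, 0, 0.15]]]}}

```text
time_s: 3.15
position: [0.5273, -0.2143, 0.023]
tcp_rot: [[0.182, 0.983, 0.001], [0.983, -0.182, -0.001], [-0.001, 0.001, -1.0]]
force: [-0.5, -1.3, 1.5]
opening: 0.574
```

```bash
sed -i 's/    c=max(cv2.findContours(m,0,1)\[0\],key=cv2.contourArea)\[:,0,:\].astype(float)\n//' h.py
python3 - <<'E'
s=open('h.py').read(); i=s.index('def panel'); a,b=s[:i],s[i:]
b=b.replace("c=max(cv2.findContours(m,0,1)[0],key=cv2.contourArea)[:,0,:].astype(float)","c=np.argwhere(m>0)[:,::-1].astype(float)",1)
open('h.py','w').write(a+b)
E
python3 - <<'E'
from h import *
im=capture('top');print(panel(im=im)); print(tcp())
E
```

```text
(array([   2.6, -105.8]), array([97.8, 96.3]), 83.9, 17.2)
(array([ -23.5, -170.4]), np.float64(22.8), 83.8, array([-1. ,  0.4,  0.3]), 3.25)
```

{"op": "send_rows", "data": {"moves": [[[0, 0, 0, 0.2, 0, 0, 0.15], [0, 0, 0, 0.3, 0, 0, 0.15], [0, 0, 0, 0.4, 0, 0, 0.15], [0, 0, 0, 0.4, 0, 0, 0.15], [0, 0, 0, 0.4, 0, 0, 0.15]]]}}

```text
time_s: 3.75
position: [0.5305, -0.1979, 0.0227]
tcp_rot: [[0.182, 0.983, 0.001], [0.983, -0.182, -0.0], [-0.0, 0.001, -1.0]]
force: [-0.6, -2.2, 0.9]
opening: 0.576
```

{"op": "send_rows", "data": {"moves": [[[0, 0, 0, 0.4, 0, 0, 0.15], [0, 0, 0, 0.3, 0, 0, 0.15], [0, 0, 0, 0.3, 0, 0, 0.15], [0, 0, 0, 0.2, 0, 0, 0.15], [0, 0, 0, 0.2, 0, 0, 0.15]]]}}

```text
time_s: 4.25
position: [0.5328, -0.1841, 0.0226]
tcp_rot: [[0.182, 0.983, 0.0], [0.983, -0.182, -0.0], [-0.0, 0.0, -1.0]]
force: [-1.3, -3.3, 2.3]
opening: 0.578
```

```bash

python3 - <<'E'
from h import *
im=capture('top');cv2.imwrite('pics/t2.png',im[100:340,200:600].repeat(2,0).repeat(2,1));print(panel(im=im)); print(tcp())
E
```

```text
(array([  5.9, -75.5]), array([98.3, 96.1]), 83.6, 16.7)
(array([ -20.2, -139.8]), np.float64(22.6), 83.8, array([-0.2, -1.6,  0.8]), 4.35)
```

View pics/t2.png

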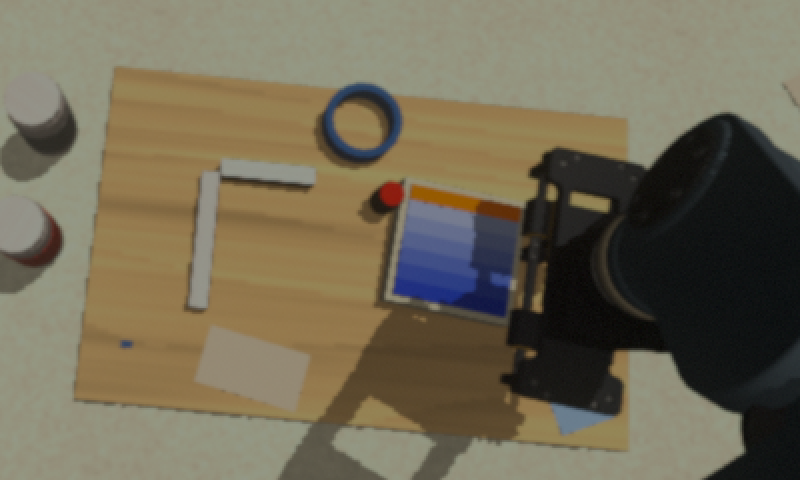

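Panel is up to the post (gap about 1 mm). I'll back off, close the fingers and shift them to the near end, so the post stays outside the pusher's span.

{"op": "send_rows", "data": {"moves": [[[0, 0, 0, -0.4, 0, 0, -1], [0, 0, 0, 0, -0.6, 0, -1], [0, 0, 0, 0, -0.6, 0, -1], [0, 0, 0, 0, -0.6, 0, -1], [0, 0, 0, 0, -0.2, 0, -1]]]}}

```text
time_s: 4.85
position: [0.5108, -0.1836, 0.0223]
tcp_rot: [[0.182, 0.983, -0.002], [0.983, -0.182, 0.001], [0.001, -0.002, -1.0]]
force: [-0.2, -0.3, -0.4]
opening: 0.205
```

{"op": "send_rows", "data": {"moves": [[[0, 0, 0, 0, 0, 0, -1], [0, 0, 0, 0, 0, 0, -1], [0, 0, 0, 0, 0, 0, -1], [0, 0, 0, 0, 0, 0, -1], [0, 0, 0, 0.2, 0, 0, -1]]]}}

```text
time_s: 5.35
position: [0.5129, -0.1826, 0.0226]
tcp_rot: [[0.182, 0.983, 0.0], [0.983, -0.182, -0.0], [-0.0, 0.0, -1.0]]
force: [-0.4, -0.5, 0.4]
opening: 0.004
```

```bash
cat >> h.py <<'E'
P=np.array([45.,-11.])
def arc(th0,th1,n,xc0,toolx,stand,z=22.6):
    "rolling turn (deg clockwise) about the post, tool rigid on the panel"
    out=[]
    for k in range(1,n+1):
        th=th0+(th1-th0)*k/n; a=np.radians(-th); R=np.array([[np.cos(a),-np.sin(a)],[np.sin(a),np.cos(a)]])
        c=P-R@np.array([xc0-12*np.radians(th-th0),67]); t=c+R@np.array([toolx,-stand])
        out.append((*t,z,90-th))
    return out
E
python3 - <<'E'
from h import *
print(panel()); print(tcp())
p=arc(6.2,90,30,32,-40,66)
print(np.round(p[::5],1).tolist())
for r in rows(p[:15]): print([float(v) for v in r])
E
```

```text
(array([  6. , -74.9]), array([97.8, 96.2]), 83.8, -6.6)
(array([ -40.4, -139.7]), np.float64(22.5), 83.8, array([ 0.1, -0.5, -0.1]), 5.45)
[[-46.3, -131.2, 22.6, 81.0], [-69.9, -106.7, 22.6, 67.0], [-87.3, -77.9, 22.6, 53.1], [-97.7, -46.3, 22.6, 39.1], [-100.8, -13.4, 22.6, 25.1], [-96.5, 18.9, 22.6, 11.2]]
[0.0, 0.0, 2.79, 0.78, -0.68, -0.01]
[0.0, 0.0, 2.79, 0.36, -0.58, -0.0]
[0.0, 0.0, 2.79, 0.36, -0.58, -0.0]
[0.0, 0.0, 2.79, 0.36, -0.58, -0.0]
[0.0, 0.0, 2.79, 0.35, -0.58, -0.0]
[0.0, 0.0, 2.79, 0.35, -0.58, -0.0]
[0.0, 0.0, 2.79, 0.35, -0.58, -0.0]
[0.0, 0.0, 2.79, 0.34, -0.58, -0.0]
[0.0, 0.0, 2.79, 0.34, -0.58, -0.0]
[0.0, 0.0, 2.79, 0.34, -0.58, -0.0]
[0.0, 0.0, 2.79, 0.34, -0.58, -0.0]
[0.0, 0.0, 2.79, 0.33, -0.58, -0.0]
[0.0, 0.0, 2.79, 0.33, -0.58, -0.0]
[0.0, 0.0, 2.79, 0.33, -0.58, -0.0]
[0.0, 0.0, 2.79, 0.32, -0.58, -0.0]
```

{"op": "send_rows", "data": {"moves": [[[0, 0, 0, 0.3, 0, 0, -1], [0, 0, 2.8, 0.4, -0.6, 0, -1], [0, 0, 2.8, 0.4, -0.6, 0, -1], [0, 0, 2.8, 0.36, -0.6, 0, -1], [0, 0, 2.8, 0.36, -0.6, 0, -1]]]}}

```text
time_s: 5.95
position: [0.4943, -0.1589, 0.0227]
tcp_rot: [[0.371, 0.928, 0.001], [0.928, -0.371, -0.001], [-0.0, 0.002, -1.0]]
force: [-0.4, -1.3, -0.7]
opening: 0.008
```

{"op": "send_rows", "data": {"moves": [[[0, 0, 2.8, 0.36, -0.58, 0, -1], [0, 0, 2.8, 0.36, -0.58, 0, -1], [0, 0, 2.8, 0.36, -0.58, 0, -1], [0, 0, 2.8, 0.36, -0.58, 0, -1], [0, 0, 2.8, 0.36, -0.58, 0, -1]]]}}

```text
time_s: 6.45
position: [0.4767, -0.1295, 0.0227]
tcp_rot: [[0.585, 0.811, 0.001], [0.811, -0.585, -0.001], [-0.0, 0.001, -1.0]]
force: [-0.0, -1.0, 0.0]
opening: 0.005
```

```bash

python3 - <<'E'
from h import *
im=capture('top');cv2.imwrite('pics/t3.png',im[100:340,200:600].repeat(2,0).repeat(2,1));print(panel(im=im)); print(tcp())
E
```

```text
(array([ -0.6, -61.7]), array([98.7, 96.1]), 57.7, -33.1)
(array([-81.3, -89. ]), np.float64(22.6), 58.7, array([-0.4,  0.7,  0.1]), 6.55)
```

View pics/t3.png

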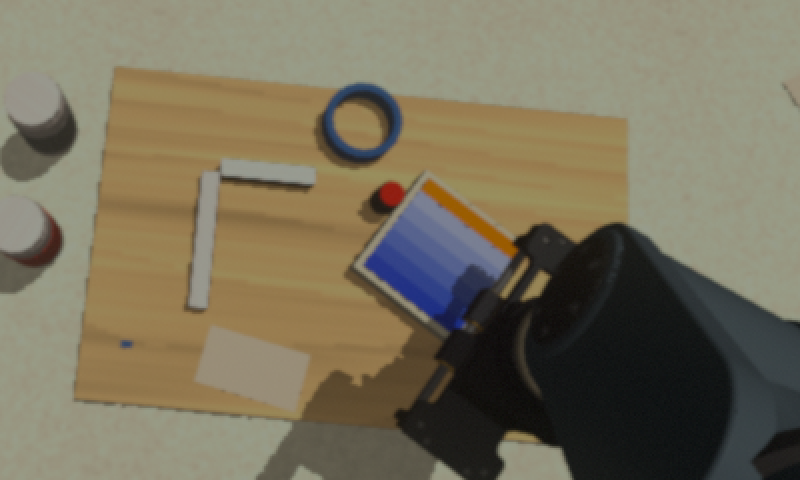

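Panel is turned about 33° and still bearing on the post at (390,195). It's sliding along the post, so the contact is moving towards mid-face. I'll take it to about 55° here, then finish by pushing the stripe edge off-centre.

```bash
cat >> h.py <<'E'
def arc2(th0,th1,n,xc0,rate,toolx,stand,z=22.6):
    out=[]
    for k in range(1,n+1):
        th=th0+(th1-th0)*k/n; a=np.radians(-th); R=np.array([[np.cos(a),-np.sin(a)],[np.sin(a),np.cos(a)]])
        c=P-R@np.array([xc0-rate*(th-th0),67]); out.append((*(c+R@np.array([toolx,-stand])),z,90-th))
    return out
E
python3 - <<'E'
from h import *
for r in rows(arc2(32.5,60,10,11,.85,-44,65.5)): print([float(v) for v in r])
E
```

```text
[0.0, 0.0, 3.95, 0.37, 0.57, -0.0]
[0.0, 0.0, 2.75, 0.26, -0.4, -0.0]
[0.0, 0.0, 2.75, 0.25, -0.4, -0.0]
[0.0, 0.0, 2.75, 0.23, -0.4, -0.0]
[0.0, 0.0, 2.75, 0.22, -0.4, -0.0]
[0.0, 0.0, 2.75, 0.21, -0.4, -0.0]
[0.0, 0.0, 2.75, 0.2, -0.4, -0.0]
[0.0, 0.0, 2.75, 0.19, -0.4, -0.0]
[0.0, 0.0, 2.75, 0.18, -0.4, -0.0]
[0.0, 0.0, 2.75, 0.17, -0.4, -0.0]
```

{"op": "send_rows", "data": {"moves": [[[0, 0, 3, 0.32, 0, 0, -1], [0, 0, 3, 0.28, 0, 0, -1], [0, 0, 2.8, 0.26, -0.3, 0, -1], [0, 0, 2.8, 0.24, -0.4, 0, -1], [0, 0, 2.8, 0.22, -0.4, 0, -1]]]}}

```text
time_s: 7.05
position: [0.473, -0.1119, 0.0225]
tcp_rot: [[0.767, 0.642, -0.009], [0.642, -0.767, 0.001], [-0.006, -0.007, -1.0]]
force: [-9.9, -7.1, 6.5]
opening: 0.008
```

```bash
cat >> h.py <<'E'
def status():
    c,sz,a,_=panel(); p,z,yw,f,t=tcp(); print('panel',c,sz,a,'tcp',p,z,yw,f,t)
    th=a if a<90 else a-90
    # tool and post in panel axes, using clockwise angle 90-th
    for th in (90-a,):
        b=np.radians(-th); R=np.array([[np.cos(b),-np.sin(b)],[np.sin(b),np.cos(b)]])
        print('theta',round(float(th),1),'tool local',np.round(R.T@(p-c),1),'post local',np.round(R.T@(P-c),1))
E
python3 -c "
from h import *
status()"
```

```text
panel [ -2.1 -58.8] [98.6 96.5] 48.8 tcp [-85.6 -71.9] 22.5 44.3 [-9.6 -5.3  5.9] 7.15
theta 41.2 tool local [-54.2 -64.9] post local [ 4. 67.]
```

Step 1 is clearly met (41°, pressed at about 11 N against the post). The pusher is near the corner now, so I'll release and move over to the stripe edge.

```bash
python3 - <<'E'
from h import *
a=(-100,-86,22.6,46); b=(-90,-110,75,60)
p=lerp((-85.6,-71.9,22.5,44.3),a,2)+lerp(a,b,3)+lerp(b,(27,-147,75,139),10)
for r in rows(p,start=(-85.6,-71.9,22.5,44.3)): print([float(v) for v in r])
E
```

```text
[0.0, 0.0, -0.85, -1.01, 0.0, -0.01]
[0.0, 0.0, -0.85, -1.01, -0.01, -0.01]
[0.0, 0.0, -4.67, -0.34, 0.8, -1.75]
[0.0, 0.0, -4.67, -0.41, 0.76, -1.75]
[0.0, 0.0, -4.67, -0.47, 0.73, -1.75]
[0.0, 0.0, -7.9, 0.26, 1.2, -0.0]
[0.0, 0.0, -7.9, 0.1, 1.22, -0.0]
[0.0, 0.0, -7.9, -0.07, 1.23, -0.0]
[0.0, 0.0, -7.9, -0.24, 1.2, -0.0]
[0.0, 0.0, -7.9, -0.4, 1.16, -0.0]
[0.0, 0.0, -7.9, -0.56, 1.09, -0.0]
[0.0, 0.0, -7.9, -0.7, 1.01, -0.0]
[0.0, 0.0, -7.9, -0.83, 0.9, -0.0]
[0.0, 0.0, -7.9, -0.95, 0.78, -0.0]
[0.0, 0.0, -7.9, -1.05, 0.64, -0.0]
```

{"op": "send_rows", "data": {"moves": [[[0, 0, -0.9, -1.0, 0, 0, -1], [0, 0, -0.9, -1.0, 0, 0, -1], [0, 0, -4.7, -0.3, 0.8, -1.75, -1], [0, 0, -4.7, -0.4, 0.8, -1.75, -1], [0, 0, -4.7, -0.5, 0.7, -1.75, -1]]]}}

```text
time_s: 7.65
position: [0.4707, -0.15, 0.0756]
tcp_rot: [[0.558, 0.83, 0.0], [0.83, -0.558, 0.0], [0.0, -0.0, -1.0]]
force: [0.2, -0.2, 0.1]
opening: 0.007
```

{"op": "send_rows", "data": {"moves": [[[0, 0, -7.9, 0.3, 1.2, 0, -1], [0, 0, -7.9, 0.1, 1.2, 0, -1], [0, 0, -7.9, -0.1, 1.2, 0, -1], [0, 0, -7.9, -0.2, 1.2, 0, -1], [0, 0, -7.9, -0.4, 1.2, 0, -1]]]}}

```text
time_s: 8.15
position: [0.5281, -0.1718, 0.0751]
tcp_rot: [[-0.099, 0.995, -0.0], [0.995, 0.099, 0.0], [0.0, 0.0, -1.0]]
force: [-0.3, -0.3, -0.5]
opening: 0.002
```

{"op": "send_rows", "data": {"moves": [[[0, 0, -7.9, -0.6, 1.1, 0, -1], [0, 0, -7.9, -0.7, 1.0, 0, -1], [0, 0, -7.9, -0.8, 0.9, 0, -1], [0, 0, -7.9, -0.9, 0.8, 0, -1], [0, 0, -7.9, -1.0, 0.6, 0, -1]]]}}

```text
time_s: 8.65
position: [0.5844, -0.1938, 0.075]
tcp_rot: [[-0.71, 0.705, -0.0], [0.705, 0.71, 0.0], [0.0, 0.0, -1.0]]
force: [1.0, 0.4, 0.2]
opening: 0.007
```

```bash
python3 -c "
from h import *
status()
im=capture('top');cv2.imwrite('pics/t4.png',im[100:340,200:600].repeat(2,0).repeat(2,1))"
```

```text
panel [ -2.2 -57.9] [97.3 95.3] 48.7 tcp [  33.2 -146.7] 75.2 139.1 [-0.1 -0.7  1. ] 8.75
theta 41.3 tool local [ 85.2 -43.3] post local [ 4.5 66.4]
```

View pics/t4.png

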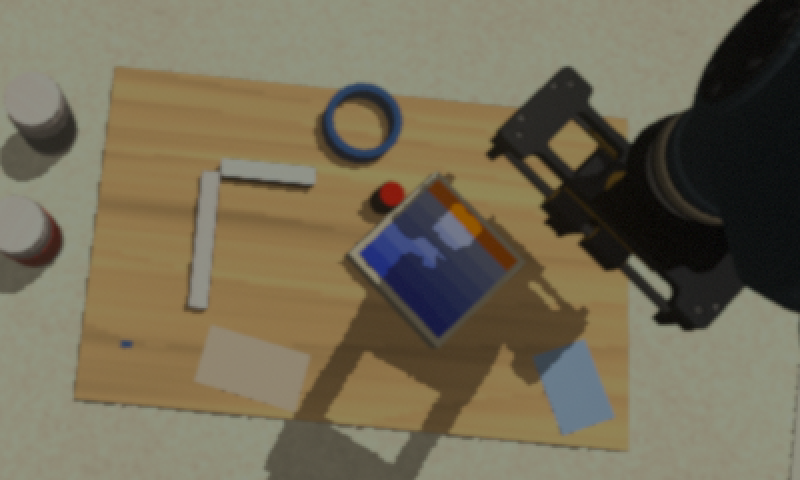

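Panel at (437,260), turned 41° and still. The gripper hovers off the stripe edge at about (590,240). Descending, then pushing the stripe edge near its lower end.

{"op": "send_rows", "data": {"moves": [[[0, 0, 0, 0, 0, 2.6, -1], [0, 0, 0, 0, 0, 2.6, -1], [0, 0, 0, 0.5, 0, 0, -1], [0, 0, 0, 0.5, 0, 0, -1], [0, 0, 0, 0.5, 0, 0, -1]]]}}

```text
time_s: 9.3
position: [0.5732, -0.1827, 0.0241]
tcp_rot: [[-0.704, 0.71, 0.001], [0.71, 0.704, -0.0], [-0.001, 0.0, -1.0]]
force: [-0.3, -0.0, 1.1]
opening: 0.006
```

{"op": "send_rows", "data": {"moves": [[[0, 0, 0, 0.3, 0, 0, -1], [0, 0, 2.7, 0.4, -0.3, 0, -1], [0, 0, 2.7, 0.4, -0.3, 0, -1], [0, 0, 2.7, 0.4, -0.3, 0, -1], [0, 0, 2.7, 0.4, -0.3, 0, -1]]]}}

```text
time_s: 9.8
position: [0.5529, -0.1773, 0.0245]
tcp_rot: [[-0.557, 0.83, 0.004], [0.83, 0.557, -0.002], [-0.004, 0.002, -1.0]]
force: [0.7, -0.9, -0.9]
opening: 0.009
```

```bash
python3 -c "
from h import *
status()"
```

```text
panel [ -8.5 -52.6] [97.2 97.5] 38.0 tcp [  -1.7 -131.4] 24.3 128.3 [ 1.  -0.   0.8] 9.9
theta 52.0 tool local [ 66.3 -43.2] post local [ 0.2 67.8]
```

{"op": "send_rows", "data": {"moves": [[[0, 0, 2.7, 0.4, -0.3, 0, -1], [0, 0, 2.7, 0.4, -0.3, 0, -1], [0, 0, 2.7, 0.4, -0.3, 0, -1], [0, 0, 2.7, 0.4, -0.3, 0, -1], [0, 0, 2.7, 0.4, -0.3, 0, -1]]]}}

```text
time_s: 10.4
position: [0.5305, -0.1673, 0.0242]
tcp_rot: [[-0.35, 0.937, 0.004], [0.937, 0.35, -0.002], [-0.004, 0.003, -1.0]]
force: [0.9, -2.3, 1.2]
opening: 0.009
```

{"op": "send_rows", "data": {"moves": [[[0, 0, 2.7, 0.4, -0.3, 0, -1], [0, 0, 2.7, 0.4, -0.3, 0, -1], [0, 0, 2.7, 0.4, -0.3, 0, -1], [0, 0, 2.7, 0.4, -0.3, 0, -1], [0, 0, 2.7, 0.4, -0.3, 0, -1]]]}}

```text
time_s: 10.9
position: [0.5108, -0.1519, 0.0242]
tcp_rot: [[-0.121, 0.993, 0.004], [0.993, 0.121, -0.002], [-0.003, 0.003, -1.0]]
force: [-0.0, -1.3, 1.1]
opening: 0.007
```

```bash
python3 -c "
from h import *
status()"
```

```text
panel [-17.5 -34.8] [97.5 96.8] 11.3 tcp [ -45.8 -108.8] 23.9 101.4 [-0.4 -0.2  0. ] 11.0
theta 78.7 tool local [ 67.  -42.3] post local [-11.1  66. ]
```

{"op": "send_rows", "data": {"moves": [[[0, 0, 2.8, 0.4, -0.3, 0, -1], [0, 0, 2.8, 0.4, -0.3, 0, -1], [0, 0, 2.8, 0.4, -0.3, 0, -1], [0, 0, 2.8, 0.4, -0.3, 0, -1], [0, 0, 0, -0.6, 0, 0, -1]]]}}

```text
time_s: 11.5
position: [0.4955, -0.1406, 0.0234]
tcp_rot: [[0.071, 0.997, -0.001], [0.998, -0.071, 0.001], [0.001, -0.001, -1.0]]
force: [-0.2, -0.1, -0.9]
opening: 0.004
```

{"op": "send_rows", "data": {"moves": [[[0, 0, 0, -0.6, 0.8, 0, 0.1], [0, 0, 0, 0, 0.8, 0, 0.1], [0, 0, 0, 0, 0.8, 0, 0.1], [0, 0, 0, 0, 0.8, 0, 0.1], [0, 0, 0, 0, 0.4, 0, 0.1]]]}}

```text
time_s: 12.0
position: [0.5331, -0.1503, 0.023]
tcp_rot: [[0.072, 0.997, 0.001], [0.997, -0.072, -0.0], [-0.0, 0.001, -1.0]]
force: [0.2, 0.7, -0.5]
opening: 0.378
```

```bash
python3 -c "
from h import *
status()
im=capture('top');cv2.imwrite('pics/t5.png',im[100:340,200:600].repeat(2,0).repeat(2,1))"
```

```text
panel [-20.1 -25.4] [97.6 95.3] 0.8 tcp [ -23.1 -106.2] 23.0 90.2 [-0.6 -0.2 -0.4] 12.1
theta 89.2 tool local [80.8 -4.1] post local [-13.5  65.3]
```

View pics/t5.png

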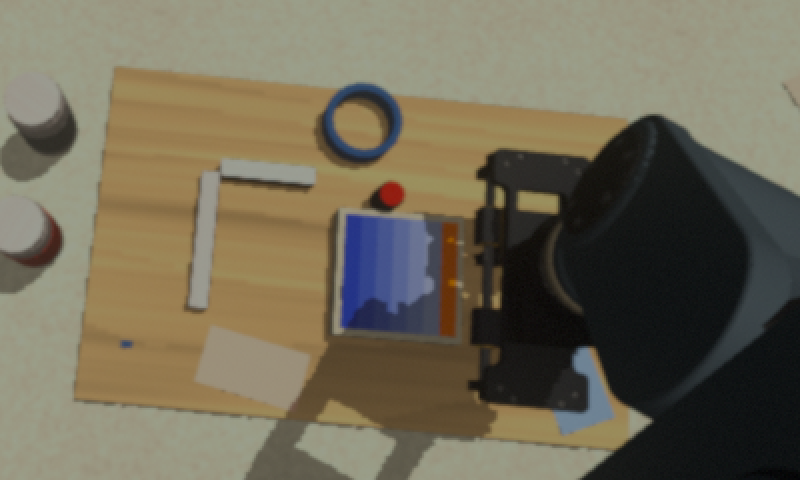

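Panel at (400,275) is square (89°), with the stripe facing right and the fingers spread behind it. Pushing it along +y to the end stop.

{"op": "send_rows", "data": {"moves": [[[0, 0, 0, 0.6, 0, 0, 0.1], [0, 0, 0, 0.3, 0, 0, 0.1], [0, 0, 0, 0.2, 0, 0, 0.1], [0, 0, 0, 0.3, 0, 0, 0.1], [0, 0, 0, 0.4, 0, 0, 0.1]]]}}

```text
time_s: 12.65
position: [0.532, -0.1324, 0.023]
tcp_rot: [[0.072, 0.997, -0.002], [0.997, -0.072, -0.001], [-0.001, -0.002, -1.0]]
force: [-2.9, -4.2, 0.3]
opening: 0.55
```

{"op": "send_rows", "data": {"moves": [[[0, 0, 0, 0.5, 0, 0, 0.1], [0, 0, 0, 0.5, 0, 0, 0.1], [0, 0, 0, 0.5, 0, 0, 0.1], [0, 0, 0, 0.5, 0, 0, 0.1], [0, 0, 0, 0.5, 0, 0, 0.1]]]}}

```text
time_s: 13.15
position: [0.5338, -0.107, 0.023]
tcp_rot: [[0.073, 0.997, -0.002], [0.997, -0.073, 0.0], [-0.0, -0.002, -1.0]]
force: [-2.5, -4.1, 0.2]
opening: 0.554
```

{"op": "send_rows", "data": {"moves": [[[0, 0, 0, 0.5, 0, 0, 0.1], [0, 0, 0, 0.5, 0, 0, 0.1], [0, 0, 0, 0.5, 0, 0, 0.1], [0, 0, 0, 0.5, 0, 0, 0.1], [0, 0, 0, 0.5, 0, 0, 0.1]]]}}

```text
time_s: 13.65
position: [0.5357, -0.082, 0.023]
tcp_rot: [[0.073, 0.997, -0.002], [0.997, -0.073, 0.0], [0.0, -0.002, -1.0]]
force: [-3.4, -3.8, 0.2]
opening: 0.549
```

```bash
python3 -c "
from h import *
status()
for t in ('end_stop','side_stop'):
    r=rect('top',t,.028); print(t,tob(r[2]/1000).round(1).tolist() if r else None)"
```

```text
panel [-25.8  11.9] [ 68.2 107.6] 72.5 tcp [-24.4 -37.4] 23.0 90.1 [ 0.   0.2 -0.9] 13.75
theta 17.5 tool local [ 16.2 -46.6] post local [74.4 -0.6]
end_stop [[-62.4, 130.8], [54.2, 132.3], [53.9, 150.6], [-62.6, 149.0]]
side_stop [[49.4, 104.4], [68.6, 104.7], [68.1, 134.2], [48.9, 133.9]]
```

```bash
python3 -c "
from h import *
im=capture('top');cv2.imwrite('pics/t6.png',im[100:340,200:600].repeat(2,0).repeat(2,1))"
```

```text
(no output)
```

View pics/t6.png

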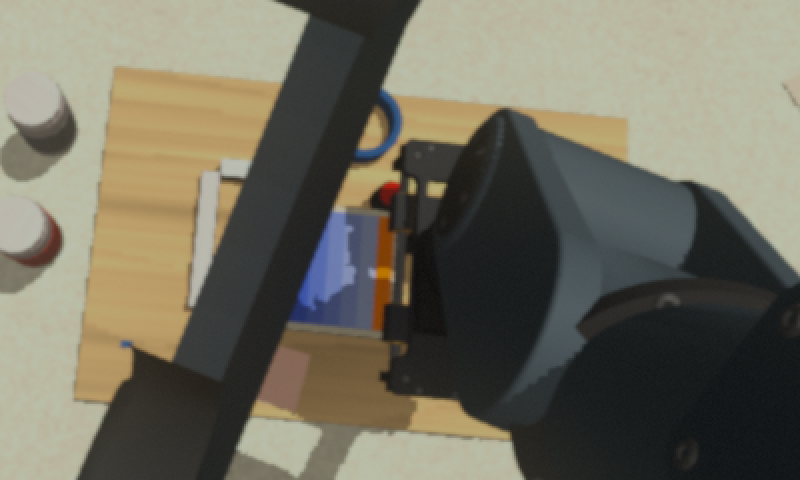

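Panel is flush on the fingers and square, its stripe at (380,275). The arm now hides most of it from the top camera. I'll continue and slow down near the stop.

{"op": "send_rows", "data": {"moves": [[[0, 0, 0, 0.5, 0, 0, 0.1], [0, 0, 0, 0.5, 0, 0, 0.1], [0, 0, 0, 0.5, 0, 0, 0.1], [0, 0, 0, 0.5, 0, 0, 0.1], [0, 0, 0, 0.5, 0, 0, 0.1]]]}}

```text
time_s: 14.4
position: [0.5386, -0.057, 0.0231]
tcp_rot: [[0.073, 0.997, 0.0], [0.997, -0.073, -0.0], [-0.0, 0.0, -1.0]]
force: [-0.2, -2.0, 0.2]
opening: 0.547
```

{"op": "send_rows", "data": {"moves": [[[0, 0, 0, 0.4, 0, 0, 0.1], [0, 0, 0, 0.4, 0, 0, 0.1], [0, 0, 0, 0.3, 0, 0, 0.1], [0, 0, 0, 0.2, 0, 0, 0.1], [0, 0, 0, 0.1, 0, 0, 0.1]]]}}

```text
time_s: 14.9
position: [0.5395, -0.0433, 0.0231]
tcp_rot: [[0.073, 0.997, 0.0], [0.997, -0.073, -0.0], [-0.0, 0.0, -1.0]]
force: [0.0, -2.5, 0.8]
opening: 0.547
```

{"op": "send_rows", "data": {"moves": [[[0, 0, 0, 0.1, 0, 0, 0.1], [0, 0, 0, 0.1, 0, 0, 0.1], [0, 0, 0, 0.1, 0, 0, 0.1], [0, 0, 0, 0.1, 0, 0, 0.1], [0, 0, 0, 0.1, 0, 0, 0.1]]]}}

```text
time_s: 15.4
position: [0.5399, -0.0384, 0.0231]
tcp_rot: [[0.073, 0.997, 0.0], [0.997, -0.073, -0.0], [-0.0, 0.0, -1.0]]
force: [-0.1, -3.5, 2.9]
opening: 0.546
```

```bash
python3 -c "
from h import *
print(tcp())"
```

```text
(array([-24.1,   5.7]), np.float64(23.1), 90.1, array([ 0.2, -3.5,  2.9]), 15.4)
```

{"op": "send_rows", "data": {"moves": [[[0, 0, 0, 0.05, 0, 0, 0.1], [0, 0, 0, 0.05, 0, 0, 0.1], [0, 0, 0, 0.04, 0, 0, 0.1], [0, 0, 0, 0.04, 0, 0, 0.1], [0, 0, 0, 0.03, 0, 0, 0.1]]]}}

```text
time_s: 15.9
position: [0.54, -0.0363, 0.0231]
tcp_rot: [[0.073, 0.997, 0.0], [0.997, -0.073, -0.0], [-0.0, 0.0, -1.0]]
force: [0.2, -2.9, 2.5]
opening: 0.55
```

{"op": "send_rows", "data": {"moves": [[[0, 0, 0, 0.04, 0, 0, 0.1], [0, 0, 0, 0.04, 0, 0, 0.1], [0, 0, 0, 0.04, 0, 0, 0.1], [0, 0, 0, 0.03, 0, 0, 0.1], [0, 0, 0, 0.03, 0, 0, 0.1]]]}}

```text
time_s: 16.4
position: [0.5401, -0.0345, 0.0231]
tcp_rot: [[0.073, 0.997, 0.0], [0.997, -0.073, -0.0], [-0.0, 0.0, -1.0]]
force: [-0.2, -4.0, 2.3]
opening: 0.547
```

{"op": "send_rows", "data": {"moves": [[[0, 0, 0, 0.04, 0, 0, 0.1], [0, 0, 0, 0.04, 0, 0, 0.1], [0, 0, 0, 0.03, 0, 0, 0.1], [0, 0, 0, 0.03, 0, 0, 0.1], [0, 0, 0, 0.02, 0, 0, 0.1]]]}}

```text
time_s: 16.9
position: [0.5402, -0.0329, 0.023]
tcp_rot: [[0.073, 0.997, 0.0], [0.997, -0.073, -0.0], [-0.0, 0.0, -1.0]]
force: [0.2, -3.0, 3.2]
opening: 0.547
```

{"op": "send_rows", "data": {"moves": [[[0, 0, 0, 0.04, 0, 0, 0.1], [0, 0, 0, 0.03, 0, 0, 0.1], [0, 0, 0, 0.03, 0, 0, 0.1], [0, 0, 0, 0.03, 0, 0, 0.1], [0, 0, 0, 0.02, 0, 0, 0.1]]]}}

```text
time_s: 17.4
position: [0.5403, -0.0315, 0.023]
tcp_rot: [[0.073, 0.997, -0.0], [0.997, -0.073, -0.0], [-0.0, -0.0, -1.0]]
force: [-0.9, -4.5, 2.2]
opening: 0.552
```

{"op": "send_rows", "data": {"moves": [[[0, 0, 0, 0.04, 0, 0, 0.1], [0, 0, 0, 0.03, 0, 0, 0.1], [0, 0, 0, 0.03, 0, 0, 0.1], [0, 0, 0, 0.03, 0, 0, 0.1], [0, 0, 0, 0.02, 0, 0, 0.1]]]}}

```text
time_s: 17.9
position: [0.5406, -0.0313, 0.0231]
tcp_rot: [[0.071, 0.997, 0.0], [0.997, -0.071, -0.002], [-0.002, 0.001, -1.0]]
force: [-0.5, -8.3, 2.5]
opening: 0.551
```

```bash
python3 -c "
from h import *
im=capture('scene');print(tcp());cv2.imwrite('pics/s7.png',cv2.resize(im[100:330,250:560],None,fx=2.5,fy=2.5,interpolation=3))"
```

```text
(array([-23.9,  12.8]), np.float64(23.1), 90.2, array([-0.4, -8.7,  1.7]), 17.95)
```

View pics/s7.png

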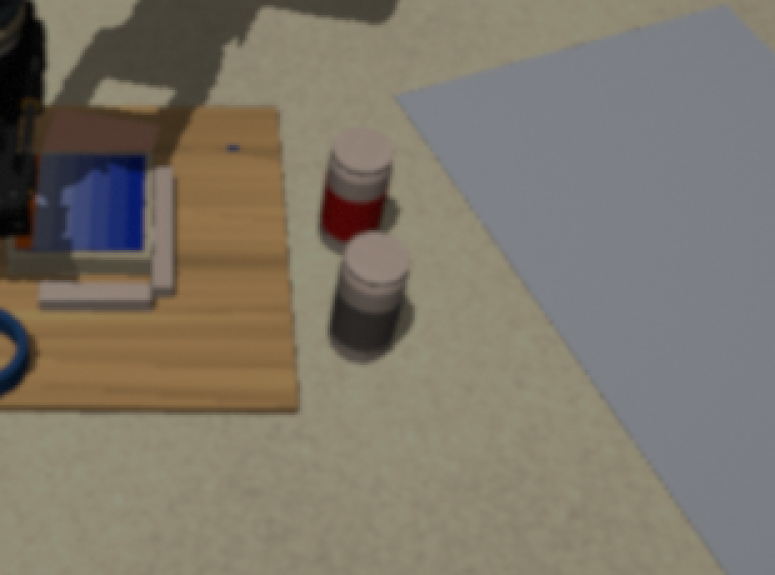

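The panel's leading edge is on the end stop at about (155,230). The push reads 8.5 N and the arm gives about 4 N per mm. Adding 1.2 mm.

{"op": "send_rows", "data": {"moves": [[[0, 0, 0, 0.04, 0, 0, 0.1], [0, 0, 0, 0.04, 0, 0, 0.1], [0, 0, 0, 0.04, 0, 0, 0.1], [0, 0, 0, 0, 0, 0, 0.1], [0, 0, 0, 0, 0, 0, 0.1]]]}}

```text
time_s: 18.45
position: [0.5408, -0.0313, 0.0231]
tcp_rot: [[0.071, 0.998, 0.0], [0.997, -0.071, -0.004], [-0.004, 0.001, -1.0]]
force: [-1.6, -13.0, 2.1]
opening: 0.547
```

13 N on the end stop. Backing off and going round to the near edge.

```bash
python3 - <<'E'
from h import *
print(tcp())
s=(-23.9,14.5,23,90); a=(-24,-14,23,90); b=(-40,-14,85,74); c=(-115,83,85,0); 
for r in rows(lerp(s,a,2)+lerp(a,b,3)+lerp(b,c,10),start=s): print([float(v) for v in r])
E
```

```text
(array([-23.7,  12.9]), np.float64(23.1), 90.2, array([ -0.6, -13.1,   2.1]), 18.45)
[0.0, 0.0, -0.0, -1.42, -0.0, -0.0]
[0.0, 0.0, -0.0, -1.42, -0.0, -0.0]
[0.0, 0.0, 5.33, -0.0, -0.53, -2.07]
[0.0, 0.0, 5.33, -0.05, -0.53, -2.07]
[0.0, 0.0, 5.33, -0.1, -0.52, -2.07]
[0.0, 0.0, 7.4, 0.73, -0.99, -0.0]
[0.0, 0.0, 7.4, 0.59, -1.07, -0.0]
[0.0, 0.0, 7.4, 0.45, -1.14, -0.0]
[0.0, 0.0, 7.4, 0.3, -1.19, -0.0]
[0.0, 0.0, 7.4, 0.14, -1.22, -0.0]
[0.0, 0.0, 7.4, -0.02, -1.23, -0.0]
[0.0, 0.0, 7.4, -0.17, -1.21, -0.0]
[0.0, 0.0, 7.4, -0.33, -1.18, -0.0]
[0.0, 0.0, 7.4, -0.48, -1.13, -0.0]
[0.0, 0.0, 7.4, -0.62, -1.06, -0.0]
```

{"op": "send_rows", "data": {"moves": [[[0, 0, 0, -1.4, 0, 0, 0.1], [0, 0, 0, -1.4, 0, 0, 0.1], [0, 0, 5.3, 0, -0.5, -2.1, 0.1], [0, 0, 5.3, 0, -0.5, -2.1, 0.1], [0, 0, 5.3, -0.1, -0.5, -2.1, 0.1]]]}}

```text
time_s: 18.95
position: [0.5224, -0.0551, 0.0861]
tcp_rot: [[0.348, 0.937, -0.002], [0.937, -0.348, 0.002], [0.001, -0.003, -1.0]]
force: [-0.5, 0.5, -0.5]
opening: 0.548
```

{"op": "send_rows", "data": {"moves": [[[0, 0, 7.4, 0.7, -1.0, 0, 0.1], [0, 0, 7.4, 0.6, -1.1, 0, 0.1], [0, 0, 7.4, 0.4, -1.1, 0, 0.1], [0, 0, 7.4, 0.3, -1.2, 0, 0.1], [0, 0, 7.4, 0.1, -1.2, 0, 0.1]]]}}

```text
time_s: 19.45
position: [0.488, -0.0046, 0.0858]
tcp_rot: [[0.843, 0.538, -0.001], [0.538, -0.843, 0.001], [-0.0, -0.002, -1.0]]
force: [0.3, -0.3, 0.2]
opening: 0.556
```

{"op": "send_rows", "data": {"moves": [[[0, 0, 7.4, 0, -1.2, 0, 0.1], [0, 0, 7.4, -0.2, -1.2, 0, 0.1], [0, 0, 7.4, -0.3, -1.2, 0, 0.1], [0, 0, 7.4, -0.5, -1.1, 0, 0.1], [0, 0, 7.4, -0.6, -1.1, 0, 0.1]]]}}

```text
time_s: 19.95
position: [0.4543, 0.0463, 0.0858]
tcp_rot: [[0.997, -0.078, -0.001], [-0.078, -0.997, 0.001], [-0.002, -0.001, -1.0]]
force: [-0.5, -0.1, -0.1]
opening: 0.551
```

```bash
python3 -c "
from h import *
im=capture('scene'); cv2.imwrite('pics/s8.png',cv2.resize(im[100:330,150:460],None,fx=2.5,fy=2.5,interpolation=3)); print(tcp()); print(panel('scene',im))
im=capture('top');print(panel('top',im));r=rect('top','end_stop',.028);print(tob(r[2]/1000).round(1).tolist() if r else 0)"
```

```text
(array([-117.9,   85. ]), np.float64(85.7), -0.3, array([-1.8, -0.1,  0.4]), 20.0)
(array([-16.8,  81.1]), array([94.5, 94.9]), 1.0, -88.5)
(array([-8.4, 80.5]), array([72., 96.]), 0.0, -90.6)
[[-63.8, 131.2], [55.6, 133.9], [55.2, 151.6], [-64.2, 148.9]]
```

View pics/s8.png

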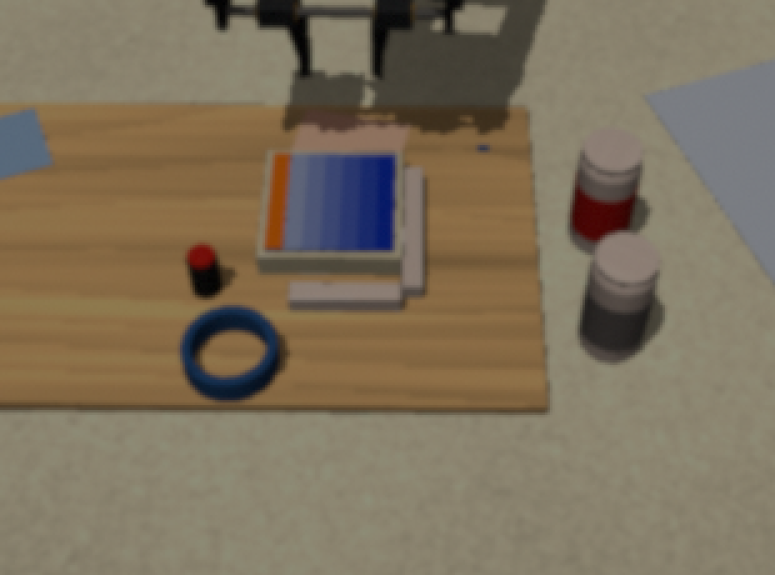

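Panel is square against the end stop, its leading edge at (402,210) and the side stop at (345,295) still about 15 mm off. The gripper is clear on the near side. Descending and pushing +x.

{"op": "send_rows", "data": {"moves": [[[0, 0, 0, 0, 0, 3.2, 0.1], [0, 0, 0, 0, 0, 3.0, 0.1], [0, 0, 0, 0.8, 0, 0, 0.1], [0, 0, 0, 0.8, 0, 0, 0.1], [0, 0, 0, 0.8, 0, 0, 0.1]]]}}

```text
time_s: 20.7
position: [0.4814, 0.0437, 0.0251]
tcp_rot: [[0.997, -0.071, 0.003], [-0.071, -0.997, -0.0], [0.003, 0.0, -1.0]]
force: [0.0, 0.2, 0.6]
opening: 0.551
```

{"op": "send_rows", "data": {"moves": [[[0, 0, -0.3, 0.3, 0, 0, 0.1], [0, 0, 0, 0.2, 0, 0, 0.1], [0, 0, 0, 0.2, 0, 0, 0.1], [0, 0, 0, 0.2, 0, 0, 0.1], [0, 0, 0, 0.2, 0, 0, 0.1]]]}}

```text
time_s: 21.2
position: [0.4891, 0.0437, 0.0242]
tcp_rot: [[0.998, -0.066, -0.002], [-0.066, -0.998, 0.0], [-0.002, -0.0, -1.0]]
force: [-3.7, -0.2, 1.7]
opening: 0.552
```

```bash
python3 -c "
from h import *
im=capture('scene'); print(tcp()); print(panel('scene',im))"
```

```text
(array([-79.8,  83.7]), np.float64(24.2), 0.5, array([-1.7, -0.5,  1.6]), 21.25)
(array([-11.9,  81.1]), array([98.9, 95.1]), 0.9, -87.7)
```

{"op": "send_rows", "data": {"moves": [[[0, 0, 0.4, 0.1, 0, 0, 0.1], [0, 0, 0, 0.1, 0, 0, 0.1], [0, 0, 0, 0.08, 0, 0, 0.1], [0, 0, 0, 0.06, 0, 0, 0.1], [0, 0, 0, 0.05, 0, 0, 0.1]]]}}

```text
time_s: 21.8
position: [0.4941, 0.0432, 0.024]
tcp_rot: [[0.997, -0.073, 0.0], [-0.073, -0.997, 0.0], [0.0, -0.0, -1.0]]
force: [-2.6, 0.5, 1.9]
opening: 0.551
```

{"op": "send_rows", "data": {"moves": [[[0, 0, 0, 0.04, 0, 0, 0.1], [0, 0, 0, 0.04, 0, 0, 0.1], [0, 0, 0, 0.04, 0, 0, 0.1], [0, 0, 0, 0.04, 0, 0, 0.1], [0, 0, 0, 0.03, 0, 0, 0.1]]]}}

```text
time_s: 22.3
position: [0.4961, 0.043, 0.024]
tcp_rot: [[0.997, -0.073, 0.0], [-0.073, -0.997, -0.0], [0.0, 0.0, -1.0]]
force: [-2.2, -0.2, 0.5]
opening: 0.549
```

{"op": "send_rows", "data": {"moves": [[[0, 0, 0, 0.04, 0, 0, 0.1], [0, 0, 0, 0.04, 0, 0, 0.1], [0, 0, 0, 0.04, 0, 0, 0.1], [0, 0, 0, 0.04, 0, 0, 0.1], [0, 0, 0, 0.03, 0, 0, 0.1]]]}}

```text
time_s: 22.8
position: [0.498, 0.0429, 0.0241]
tcp_rot: [[0.997, -0.073, 0.0], [-0.073, -0.997, -0.0], [0.0, 0.0, -1.0]]
force: [-1.6, -0.1, 0.5]
opening: 0.546
```

```bash
python3 -c "
from h import *
im=capture('scene'); print(tcp()); print(panel('scene',im))"
```

```text
(array([-71.9,  83.6]), np.float64(24.1), 0.1, array([-2.1,  0.5,  0.4]), 22.85)
(array([-2.5, 81. ]), array([95.3, 98.1]), 89.8, -88.3)
```

{"op": "send_rows", "data": {"moves": [[[0, 0, 0, 0.04, 0, 0, 0.1], [0, 0, 0, 0.03, 0, 0, 0.1], [0, 0, 0, 0.03, 0, 0, 0.1], [0, 0, 0, 0.03, 0, 0, 0.1], [0, 0, 0, 0.03, 0, 0, 0.1]]]}}

```text
time_s: 23.4
position: [0.4995, 0.0428, 0.024]
tcp_rot: [[0.997, -0.073, 0.0], [-0.073, -0.997, 0.0], [0.0, -0.0, -1.0]]
force: [-2.5, 0.4, -0.1]
opening: 0.55
```

{"op": "send_rows", "data": {"moves": [[[0, 0, 0, 0.04, 0, 0, 0.1], [0, 0, 0, 0.03, 0, 0, 0.1], [0, 0, 0, 0.03, 0, 0, 0.1], [0, 0, 0, 0.03, 0, 0, 0.1], [0, 0, 0, 0.03, 0, 0, 0.1]]]}}

```text
time_s: 23.9
position: [0.501, 0.0427, 0.0241]
tcp_rot: [[0.997, -0.073, 0.0], [-0.073, -0.997, -0.0], [0.0, 0.0, -1.0]]
force: [-2.0, 0.2, -0.1]
opening: 0.552
```

{"op": "send_rows", "data": {"moves": [[[0, 0, 0, 0.04, 0, 0, 0.1], [0, 0, 0, 0.03, 0, 0, 0.1], [0, 0, 0, 0.03, 0, 0, 0.1], [0, 0, 0, 0.03, 0, 0, 0.1], [0, 0, 0, 0.03, 0, 0, 0.1]]]}}

```text
time_s: 24.4
position: [0.5015, 0.0427, 0.024]
tcp_rot: [[0.997, -0.073, -0.002], [-0.073, -0.997, 0.0], [-0.002, -0.0, -1.0]]
force: [-4.6, -0.1, 2.3]
opening: 0.551
```

{"op": "send_rows", "data": {"moves": [[[0, 0, 0, 0.03, 0, 0, 0.1], [0, 0, 0, 0.03, 0, 0, 0.1], [0, 0, 0, 0.03, 0, 0, 0.1], [0, 0, 0, 0.03, 0, 0, 0.1], [0, 0, 0, 0.02, 0, 0, 0.1]]]}}

```text
time_s: 24.9
position: [0.5016, 0.0427, 0.024]
tcp_rot: [[0.997, -0.073, -0.005], [-0.073, -0.997, 0.0], [-0.005, -0.0, -1.0]]
force: [-7.8, -0.9, 5.2]
opening: 0.552
```

```bash
python3 -c "
from h import *
im=capture('scene'); print(tcp()); print(panel('scene',im))
for t in ('end_stop','side_stop'):
    r=rect('scene',t,.028); print(t,tob(r[2]/1000).round(1).tolist() if r else None)
cv2.imwrite('pics/s9.png',cv2.resize(im[130:250,220:360],None,fx=5,fy=5,interpolation=3))"
```

```text
(array([-68.4,  83.7]), np.float64(24.0), 0.1, array([-7.4, -1.1,  4.4]), 24.95)Traceback (most recent call last):
  File "<string>", line 3, in <module>
    im=capture('scene'); print(tcp()); print(panel('scene',im))
                                             ~~~~~^^^^^^^^^^^^
  File "h.py", line 28, in panel
    R=cv2.minAreaRect(tob(unproj(cam,c,.038)).astype(np.float32))
                      ~~~^^^^^^^^^^^^^^^^^^^^
  File "h.py", line 18, in tob
    def tob(w): d=(np.asarray(w)-B0)*1000; return np.stack([d@ex,d@ey],-1)
                   ~~~~~~~~~~~~~^~~
ValueError: operands could not be broadcast together with shapes (0,) (2,)
```

On the side stop: 7.5 N and rising at about 3 N per mm. Adding 1.6 mm.

{"op": "send_rows", "data": {"moves": [[[0, 0, 0, 0.04, 0, 0, 0.1], [0, 0, 0, 0.04, 0, 0, 0.1], [0, 0, 0, 0.04, 0, 0, 0.1], [0, 0, 0, 0.04, 0, 0, 0.1], [0, 0, 0, 0, 0, 0, 0.1]]]}}

```text
time_s: 25.5
position: [0.5016, 0.0427, 0.024]
tcp_rot: [[0.997, -0.073, -0.008], [-0.073, -0.997, 0.001], [-0.008, -0.0, -1.0]]
force: [-9.0, -1.1, 5.8]
opening: 0.554
```

{"op": "send_rows", "data": {"moves": [[[0, 0, 0, 0, 0, 0, 0.1], [0, 0, 0, 0, 0, 0, 0.1], [0, 0, 0, -0.3, 0, 0, 0.1], [0, 0, 0, -0.8, 0, 0, 0.1], [0, 0, 0, -1.5, 0, 0, 0.1]]]}}

```text
time_s: 26.0
position: [0.4833, 0.0437, 0.0245]
tcp_rot: [[0.997, -0.073, 0.008], [-0.073, -0.997, -0.001], [0.008, 0.0, -1.0]]
force: [0.5, -1.2, 1.2]
opening: 0.551
```

{"op": "send_rows", "data": {"moves": [[[0, 0, 0, -1.5, 0, -2, 0.1], [0, 0, 0, -1, 0, -4, 0.1], [0, 0, 0, 0, 0, -4, 0.1], [0, 0, 0, 0, 0, -4, 0.1], [0, 0, 0, 0, 0, 0, 0.1]]]}}

```text
time_s: 26.5
position: [0.4603, 0.0455, 0.1691]
tcp_rot: [[0.997, -0.073, 0.017], [-0.073, -0.997, -0.002], [0.017, 0.001, -1.0]]
force: [1.2, -0.2, 0.0]
opening: 0.55
```

```bash
python3 -c "
from h import *
im=capture('scene'); print(tcp()); print(panel('scene',im)); t=capture('top'); print(panel('top',t))
cv2.imwrite('pics/s10.png',np.hstack([cv2.resize(im[140:240,230:330],(390,390),interpolation=3),cv2.resize(t[170:270,280:380],(390,390),interpolation=3)]))"
```

```text
(array([-111.6,   83.5]), np.float64(167.0), 0.1, array([-0.9,  0.3, -0.5]), 26.55)
(array([ 2. , 80.8]), array([94.7, 95.9]), 0.9, -88.6)
(array([12.9, 79.9]), array([96.3, 66. ]), 89.7, -90.1)
```

View pics/s10.png

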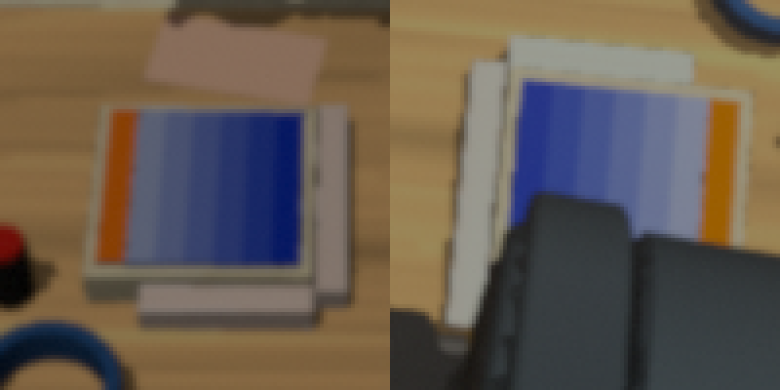

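Left half (scene): the panel sits against both stops, square. Right half (top): flush along both stops, partly hidden by the arm. The side press only read 9 N, just under the asked 10–15 N, so I'll press once more, a little harder.

{"op": "send_rows", "data": {"moves": [[[0, 0, 0, 0, 0, 4.5, 0.1], [0, 0, 0, 0, 0, 4.5, 0.1], [0, 0, 0, 0, 0, 4.0, 0.1], [0, 0, 0, 0, 0, 1.2, 0.1], [0, 0, 0, 0, 0, 0, 0.1]]]}}

```text
time_s: 27.2
position: [0.4521, 0.0464, 0.0186]
tcp_rot: [[0.997, -0.073, -0.008], [-0.073, -0.997, 0.001], [-0.008, -0.001, -1.0]]
force: [-0.4, 0.6, 0.2]
opening: 0.552
```

{"op": "send_rows", "data": {"moves": [[[0, 0, 0, 1.0, 0, 0, 0.1], [0, 0, 0, 1.0, 0, 0, 0.1], [0, 0, 0, 1.0, 0, 0, 0.1], [0, 0, 0, 0.6, 0, 0, 0.1], [0, 0, 0, 0.3, 0, 0, 0.1]]]}}

```text
time_s: 27.7
position: [0.4955, 0.043, 0.0229]
tcp_rot: [[0.997, -0.073, 0.003], [-0.073, -0.997, -0.0], [0.003, 0.0, -1.0]]
force: [0.4, -0.1, 0.6]
opening: 0.551
```

```bash
python3 -c "
from h import *
print(tcp())"
```

```text
(array([-74.5,  83.6]), np.float64(22.9), 0.1, array([ 0.5, -0.1,  0.6]), 27.7)
```

{"op": "send_rows", "data": {"moves": [[[0, 0, 0, 0.2, 0, 0, 0.1], [0, 0, 0, 0.15, 0, 0, 0.1], [0, 0, 0, 0.1, 0, 0, 0.1], [0, 0, 0, 0.05, 0, 0, 0.1], [0, 0, 0, 0.05, 0, 0, 0.1]]]}}

```text
time_s: 28.2
position: [0.4989, 0.0429, 0.022]
tcp_rot: [[0.997, -0.073, -0.0], [-0.073, -0.997, 0.0], [-0.0, -0.0, -1.0]]
force: [-0.3, 0.0, 0.1]
opening: 0.552
```

{"op": "send_rows", "data": {"moves": [[[0, 0, 0, 0.05, 0, 0, 0.1], [0, 0, 0, 0.05, 0, 0, 0.1], [0, 0, 0, 0.05, 0, 0, 0.1], [0, 0, 0, 0.05, 0, 0, 0.1], [0, 0, 0, 0.05, 0, 0, 0.1]]]}}

```text
time_s: 28.7
position: [0.5015, 0.0427, 0.022]
tcp_rot: [[0.997, -0.073, -0.0], [-0.073, -0.997, 0.0], [-0.0, -0.0, -1.0]]
force: [-1.4, -0.3, 0.4]
opening: 0.546
```

{"op": "send_rows", "data": {"moves": [[[0, 0, 0, 0.04, 0, 0, 0.1], [0, 0, 0, 0.04, 0, 0, 0.1], [0, 0, 0, 0.04, 0, 0, 0.1], [0, 0, 0, 0.04, 0, 0, 0.1], [0, 0, 0, 0.04, 0, 0, 0.1]]]}}

```text
time_s: 29.2
position: [0.5015, 0.0428, 0.0219]
tcp_rot: [[0.997, -0.073, -0.004], [-0.073, -0.997, 0.0], [-0.004, -0.0, -1.0]]
force: [-6.0, -0.6, 4.3]
opening: 0.553
```

{"op": "send_rows", "data": {"moves": [[[0, 0, 0, 0.06, 0, 0, 0.1], [0, 0, 0, 0.06, 0, 0, 0.1], [0, 0, 0, 0.06, 0, 0, 0.1], [0, 0, 0, 0.06, 0, 0, 0.1], [0, 0, 0, 0, 0, 0, 0.1]]]}}

```text
time_s: 29.7
position: [0.5015, 0.0428, 0.0218]
tcp_rot: [[0.997, -0.073, -0.009], [-0.073, -0.997, 0.001], [-0.009, -0.0, -1.0]]
force: [-8.4, -1.0, 5.9]
opening: 0.548
```

{"op": "send_rows", "data": {"moves": [[[0, 0, 0, 0.06, 0, 0, 0.1], [0, 0, 0, 0.06, 0, 0, 0.1], [0, 0, 0, 0.06, 0, 0, 0.1], [0, 0, 0, 0.06, 0, 0, 0.1], [0, 0, 0, 0.02, 0, 0, 0.1]]]}}

```text
time_s: 30.2
position: [0.5016, 0.0429, 0.0216]
tcp_rot: [[0.997, -0.072, -0.014], [-0.072, -0.997, 0.001], [-0.014, -0.0, -1.0]]
force: [-10.9, -1.7, 8.9]
opening: 0.554
```

10.9 N on the side stop. Releasing straight back and retreating.

{"op": "send_rows", "data": {"moves": [[[0, 0, 0, -0.4, 0, 0, 0.1], [0, 0, 0, -0.6, 0, 0, 0.1], [0, 0, 0, -1.0, 0, 0, 0.1], [0, 0, 0, -1.5, 0, 0, 0.1], [0, 0, 0, -1.5, 0, 0, 0.1]]]}}

```text
time_s: 30.7
position: [0.4595, 0.0457, 0.0222]
tcp_rot: [[0.997, -0.073, 0.003], [-0.073, -0.997, -0.0], [0.003, 0.0, -1.0]]
force: [0.5, -1.0, -0.2]
opening: 0.548
```

{"op": "send_rows", "data": {"moves": [[[0, 0, 0, 0, 0, -3, 0.1], [0, 0, 0, 0, 0, -3, 0.1], [0, 0, 0, 0, 0, -3, 0.1], [0, 0, 0, 0, 0, -3, 0.1], [0, 0, 0, 0, 0, 0, 0.1]]]}}

```text
time_s: 31.2
position: [0.4622, 0.0455, 0.1456]
tcp_rot: [[0.997, -0.073, 0.011], [-0.073, -0.997, -0.001], [0.011, 0.001, -1.0]]
force: [0.1, -0.6, -0.9]
opening: 0.549
```

```bash
python3 -c "
from h import *
im=capture('scene'); print(tcp()); print(panel('scene',im))
for t in ('end_stop','side_stop'):
    r=rect('scene',t,.028); print(t,tob(r[2]/1000).round(1).tolist() if r else None)
cv2.imwrite('pics/s11.png',cv2.resize(im[140:240,230:330],(600,600),interpolation=3))"
```

```text
(array([-109.2,   83.5]), np.float64(144.0), 0.1, array([-0.4, -0.2, -0.3]), 31.25)
(array([ 2. , 80.8]), array([94.7, 95.9]), 0.9, -89.7)
end_stop [[-57.9, 135.5], [66.4, 137.4], [66.2, 151.1], [-58.2, 149.1]]
side_stop [[53.8, 51.9], [81.4, 52.3], [80.1, 135.8], [52.6, 135.4]]
```

View pics/s11.png

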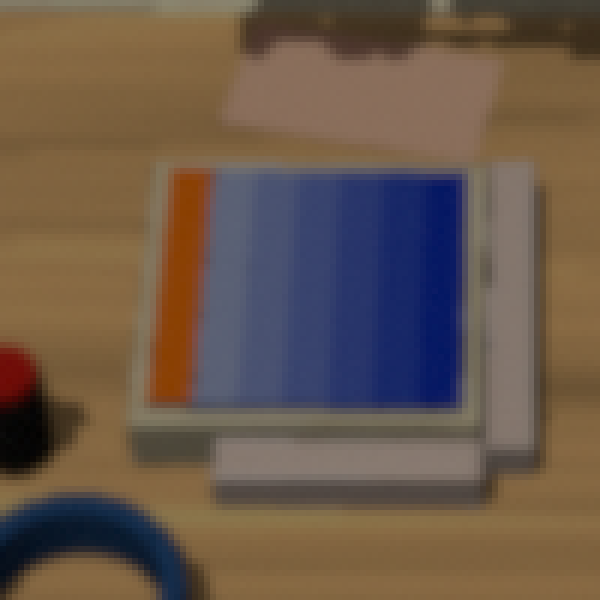

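Panel is flush to the end stop (485,300) and the side stop (350,440), square, and the gripper is clear. Handing in.

```bash
python3 -c "
from h import *
print(bot.hand_in())"
```

```text
the job is handed in; nothing more can be done
None
```

The panel is turned a quarter clockwise and home in the corner of the two stops, and I handed the job in at about 31 s. No verdict comes back.

- **Turn:** I pushed it to the post and turned it against the post to 41° (11 N). The last 50° I did by pushing the stripe edge off-centre, because the panel was sliding along the post.
- **Stops:** I pressed it at 13 N against the end stop, then against the side stop. The first side press read only 9 N, so I pressed again to 10.9 N. The tool also read about 9 N of vertical force then.
- **Forces:** The highest reading was 13 N. Readings come only at the end of each half-second call, so brief peaks in between would not show.

**Last checks (scene camera):**
- The panel lies flat and square, at the same 0.9° as the end stop's outline.
- It is about 0.6 mm from the end stop, and the gripper is clear. The tape roll and cans looked unmoved in the pictures, but I did not measure them at the end.
- The side stop's outline did not agree: it put the panel about 4 mm past the stop face, which is impossible. For that side I relied on the tool stopping at the same place in both presses.
- The top camera's view was partly hidden by the arm, so I could not use it for a final position.

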